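# Empty the tip-up die and hold its sprung plate at the balance point

### The job

Empty the tip-up die and raise it for inspection: lift the stepped steel plug out of the cavity in the die plate and stand it upright in the shallow square tray. Then grip the sprung die plate by its front bar handle, swing it up a little past its balance point (which is at about 60 degrees open) without letting it run up to its stop, and ease it back to about five to ten degrees below the balance point. The program finishes while still gripping the handle and holding the plate still there; leave the other loose things alone.

Things in the scene. Friction and masses are not known exactly. Their poses are not given: they have to be found in the camera images.
- die_base: The tip-up die's fixed housing, an open painted box 160 (x) x 150 (y) mm, 55 mm high. Origin: centre of its underside on the bench; -x points to the handle side (robot side, turned up to 15 degrees), +x to the hinge. On it lies the aluminium die plate, 160 x 150 x 24 mm, top 79 mm above the bench; in its middle, above this origin, a round cavity 59 mm wide, 12 mm deep.
- die_hinge (a point): Middle of the die plate's hinge axis, at the far edge of the housing, 88 mm in +x of die_base's origin and 59 mm above the bench. The axis runs along die_base's y axis.
- die_plate (a joint): Tip-up angle of the die plate, rad: 0 lying down, grows as the handle side rises and swings back over the hinge; stop at 1.55. Plate 1.3 kg, mostly carried by torsion springs. Balance at 1.05 (60 degrees): below it falls shut by itself, above it swings up to the stop by itself; friction is almost nil. Moving it takes less than 5 N at the handle.
- tip_handle (a point): Handle on the plate's front edge: round steel bar 12 mm thick, 100 mm free between two brackets. Origin at the bar's centre, y along it, x to the plate's edge 45 mm away (39 mm gap). Plate down: bar level, 67 mm above the bench, 213 mm in -x of and 8 mm above the hinge axis, about which it moves in an arc. The round bar can turn between fingers that keep pointing down.
- plug_mid (a point): The stepped steel plug, about 0.42 kg, at its centre, half-way up its 48 mm: below a flange 55 mm wide, 21 mm high; above a round spigot 35 mm wide, 27 mm high, to grip. z is its upright axis. It starts standing in the die cavity, flange sunk 12 mm, so this point starts 91 mm above the bench.
- tray: Shallow fixed square tray of dark sheet steel, 150 x 150 mm outside, rim 20 mm high, walls and floor 4 mm. Origin at the centre of its underside on the bench, x and y along its sides. A lamp's shade hangs over the bench behind the gap between tray and die, and a press stands to the right of the die: move on the robot's side of both.
- cone: Bystander: small brownish cone-shaped punch, 49 mm wide, 56 mm high; origin at the centre of its underside.
- hexkey: Bystander: L-shaped hex key lying flat, 37 x 103 x 7 mm; origin at the centre of its underside.
- tin: Bystander: round tin, 71 mm wide, 34 mm high; origin at the centre of its underside.
Mind the look-alikes: they are no part of the job. What is shaped like the part that bears plug_mid but orange or yellow is not meant.

How it is judged:
On the way, in this order (a step that is already met when the one before it is completed fails the run):
1. the plug is lifted out of the die cavity, the plate staying down (z of plug_mid in the frame of die_base above 0.12 m and value of joint die_plate below 0.1 rad), for 0.05 s.
2. the plug stands in the tray, let go (x of plug_mid in the frame of tray between -0.05 and 0.05 m and y of plug_mid in the frame of tray between -0.05 and 0.05 m and z of plug_mid in the frame of tray below 0.034 m and angle between plug_mid's own z axis and vertical below 0.1 rad and contact force between plug and the fingers below 0.1 N), for 0.2 s.
3. the die plate is raised past its balance point by its handle (value of joint die_plate above 1.08 rad and contact force between the fingers and die_plate_c13 above 0.2 N), for 0.05 s.
At the end, for the whole second after the job is handed in: The fingers hold the handle (contact over 0.2 N) and keep the die plate still between 0.80 and 1.03 rad, just below its balance point of 1.05; the plug stands upright (within 0.1 rad) on the tray's floor (value of joint die_plate between 0.8 and 1.03 rad and velocity of joint die_plate between -0.05 and 0.05 rad/s and contact force between the fingers and die_plate_c13 above 0.2 N and x of plug_mid in the frame of tray between -0.05 and 0.05 m and y of plug_mid in the frame of tray between -0.05 and 0.05 m and z of plug_mid in the frame of tray below 0.034 m and angle between plug_mid's own z axis and vertical below 0.1 rad); the arm keeps its last pose, push and grip.
It fails at once if the die plate runs up to its stop (value of joint die_plate above 1.48 rad).
It fails at once if the die plate is tipped while the plug is in it (value of joint die_plate above 0.15 rad and horizontal distance between plug_mid and die_base below 0.06 m).
It fails at once if a bystander is disturbed (distance of any of cone, hexkey, tin from where it was at the start of the episode above 0.03 m).
It also fails if it takes over 69 s, if anything falls off the work surface, if the arm or the gripper's body presses on something with over 40 N, if the wrist force passes 120 N, or if a joint passes its speed limit or range.

### The arm

A 6-joint arm with a two-finger parallel gripper is mounted at the origin on a cart in front of the work surface, level with it; the furniture and walls round the work are solid. World frame = base frame: x ahead of the robot, y to its left, z up, the work surface at z = 0. Lengths are in m, angles in rad, forces in N, time in s.
With the tool pointing down it reaches from about 0.375 to 0.9 m from the base axis. Payload 3.1 kg.
Tool frame: the origin (TCP) lies at the very end of the fingers, on their centre line; the grasp point (between the pads) lies 19 mm behind it; z points along the fingers, y is the direction in which the jaws open and shut (so a half turn about z gives the same grasp; the last joint's range is limited). The gripper opens to 87 mm and grips with 3 to 60 N. Pads are 19 mm wide; open, the fingers measure 117 mm over their backs; the gripper's body (75 mm by 190 mm) begins 51 mm behind the grasp point.
Start: joints at [-1.391, 0.527, 1.433, -0, 1.181, -0.178], TCP at [0.219, -0.585, 0.223] pointing down, gripper open.
Joint ranges: [-3.08, 3.08], [-0.75, 2.2], [0.22, 2.44], [-1.43, 4.57], [0, 2.65], [-2.85, 2.85]. Speed limits (rad/s): [2.79, 2.79, 3.14, 3.14, 3.14, 3.14].

### API

Orientations are given as a unit quaternion [x, y, z, w].
In Python, from rig import robot gives the robot as it stands.
- The arm moves only by the tool arm_command, never from a script. Its argument "targets" is a list of rows, each a list of 5 numbers: the shift along the tool's x, y, z in cm, then the turn about the tool's z in rad, then the finger opening in cm, from 0 to 8.7. In form: [[dx, dy, dz, spin, hand], ...]. A call has 1 to 5 rows; each row is the pose to reach, as a shift and turn from the pose commanded when the call began, along the tool's axes at that moment; what a row does not reach only later rows make up. A row lasts 1/8 s, in which the tool goes at most 62.5 mm and 10.7 degrees, less where a joint would pass 70% of its speed; a pose out of reach is approached as far as the arm can. A call with a gripper value outside its range is refused whole. The fingers move at their own pace and stop on an object; "newtons" is the grip in N (left out, the last holds). Time passes only in rows, so rows that repeat a pose let the fingers close. It gives the time, the measured TCP pose, the force and the opening at its end, in the units of the state.
- robot.get_obs(): the state, without advancing time (a new reading comes with each control period).
- robot.camera(name): name is "side" or "top" or "wrist"; returns (picture, depth): 384x512x3 uint8, red, green, blue; 384x512 float32, m along the optical axis (not along the pixel's ray), 0 where there is no reading.
- robot.camera_model(name): a dict with "mtx" (3x3 intrinsics, pixels), "extrinsics" (4x4, takes a point from world to camera coordinates). Camera axes: x right, y up, looking along -z (the intrinsics and any distortion apply to the point x, -y, -z); pixel columns grow to the right and rows downward; lengths in m; the calibration is good to about 2 mm. The wrist camera is an equidistant fisheye: a pixel r from the principal point sees the ray r / f radians off the axis. A picture is of the moment at which its call begins: read the wrist's pose just before it. camera_model takes no time and is no camera call; for the wrist camera it gives the pose at the moment of the call.
- robot.hand_in(): hands the job in, once; it reports no verdict.
The state is a dict: "time": time; "q": joint angles; "joint_velocities": joint speeds; "joint_torque": joint torques, N m; "position": TCP position; "tool_rot": TCP orientation; "ft_force": force on the tool from outside, world axes, zero at the start; "moment": the same for the moment, N m; "grip_width": finger opening in m.
Only numpy, scipy, OpenCV 4.12 (cv2) and the standard library are available. Lean on these libraries where they do the work, as an engineer would, in place of code of your own. Each camera call takes 0.05 s, during which the arm holds its last target.

## Working session

There is one attempt and no reset: what is moved stays moved. The work goes in short steps, Python scripts to look and compute and a tool call to move; the robot and the scene stay as the last step left them, time stands still between calls to the robot, and variables do not carry over. Pictures are saved under pics/ and viewed, and the job is handed in when it is done.

Besides the shell and the picture viewer there is one more tool, called after "Emit:" as name(argument=value, ...) on one line, values as JSON. arm_command: Moves the arm, as the interface text tells. Its arguments: {"type":"object","properties":{"targets":{"type":"array","items":{"type":"array","items":{"type":"number"}}},"newtons":{"type":"number"}},"required":["targets"]}

```bash
mkdir -p pics; ls; python3 - <<'E'
from rig import robot
import cv2,numpy as np
o=robot.get_obs()
for k,v in o.items(): print(k,np.round(v,3))
for n in("side","top","wrist"):
    m=robot.camera_model(n)
    p,d=robot.camera(n)
    np.savez(f'pics/{n}0.npz',p=p,d=d,K=m['mtx'],E=m['extrinsics'])
    cv2.imwrite(f'pics/{n}0.png',cv2.cvtColor(p,cv2.COLOR_RGB2BGR))
    print(n,{k:(np.round(v,3).tolist() if not isinstance(v,str) else v) for k,v in m.items()})
E
```

```text
pics
time 0.0
q [-1.392  0.528  1.434 -0.     1.181 -0.178]
joint_velocities [ 0.002  0.002 -0.    -0.    -0.002  0.001]
joint_torque [ 1.0000e-03 -4.4004e+01 -1.7659e+01  6.3000e-02  5.8000e-02 -0.0000e+00]
position [ 0.219 -0.585  0.222]
tool_rot [ 0.984  0.178 -0.    -0.001]
ft_force [-0.38   0.903 -0.178]
moment [-0.029  0.024 -0.015]
grip_width 0.087
side {'mtx': [[386.137, 0.0, 253.075], [0.0, 386.137, 198.328], [0.0, 0.0, 1.0]], 'extrinsics': [[0.392, 0.92, 0.003, -0.28], [-0.44, 0.185, 0.879, 0.134], [0.808, -0.345, 0.478, -1.559], [0.0, 0.0, 0.0, 1.0]]}
top {'mtx': [[392.295, 0.0, 256.211], [0.0, 392.295, 193.033], [0.0, 0.0, 1.0]], 'extrinsics': [[0.002, -1.0, -0.01, 0.064], [0.996, 0.001, 0.094, -0.528], [-0.094, -0.01, 0.995, -1.179], [0.0, 0.0, 0.0, 1.0]]}
wrist {'mtx': [[297.319, 0.0, 250.165], [0.0, 297.319, 188.437], [0.0, 0.0, 1.0]], 'extrinsics': [[0.351, -0.937, -0.002, -0.624], [0.895, 0.335, -0.295, 0.036], [0.277, 0.102, 0.955, -0.393], [0.0, 0.0, 0.0, 1.0]]}
```

View pics/top0.png

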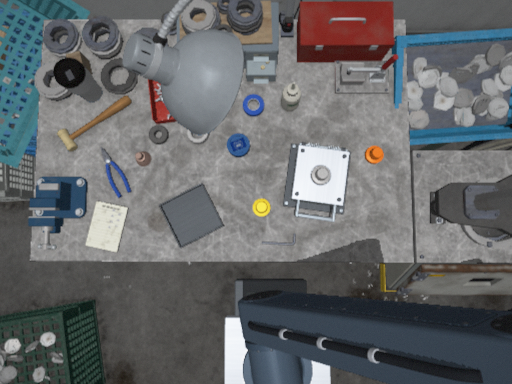

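View pics/side0.png

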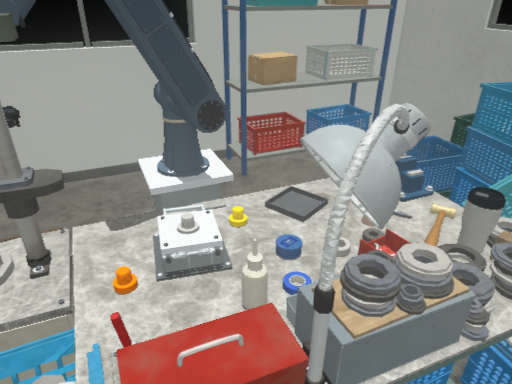

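View pics/wrist0.png

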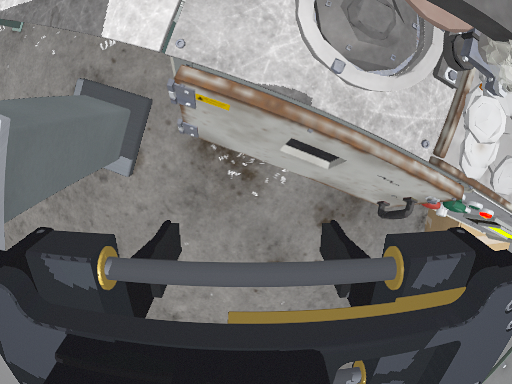

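Top view: the grey plug sits on the die plate at (320,174). Orange (375,155) and yellow (262,207) are the look-alikes, so the grey one standing in the die is the one meant. The tray is the dark square at (192,215). Next I'll enlarge the die and measure.

```bash
cat > h.py <<'E'
import numpy as np,cv2
def load(n):
    z=np.load(f'pics/{n}.npz'); return z['p'],z['d'],z['K'],z['E']
def ray(K,E,u,v):
    R=E[:3,:3];t=E[:3,3];c=-R.T@t
    d=np.array([(u-K[0,2])/K[0,0],-(v-K[1,2])/K[1,1],-1.]); return c,R.T@d
def onz(K,E,u,v,z):
    c,d=ray(K,E,u,v); return c+d*(z-c[2])/d[2]
def cloud(d,K,E):
    v,u=np.mgrid[:d.shape[0],:d.shape[1]]
    X=np.stack([(u-K[0,2])/K[0,0]*d,-(v-K[1,2])/K[1,1]*d,-d],-1)
    return (X-E[:3,3])@E[:3,:3]
def proj(K,E,P):
    X=E[:3,:3]@np.asarray(P)+E[:3,3]; return K[0,2]-K[0,0]*X[0]/X[2],K[1,2]+K[1,1]*X[1]/X[2]
E
python3 - <<'E'
from h import *
p,d,K,E=load('top0')
P=cloud(d,K,E); Z=P[...,2]
def comp(m,seed,name):
    n,l,s,c=cv2.connectedComponentsWithStats(m.astype(np.uint8)); i=l[seed[1],seed[0]]
    mm=l==i; print(name,i,s[i],c[i]); return mm
reg=np.zeros(Z.shape,bool); reg[135:225,275:365]=1
for lo,hi,nm in((.07,.088,'plate'),(.105,.125,'plugtop')):
    m=reg&(Z>lo)&(Z<hi); q=P[m]; print(nm,m.sum(),np.median(q,0),q.min(0),q.max(0))
    pts=q[:,:2]; print(cv2.minAreaRect((pts*1000).astype(np.float32)))
g=p.astype(int).sum(2)
m=(g<290)&(np.abs(Z)<.03); m[:, :150]=0; m[:,240:]=0; m[:170]=0;
m=cv2.morphologyEx(m.astype(np.uint8),cv2.MORPH_OPEN,np.ones((3,3)))
mm=comp(m>0,(192,215),'tray'); print(np.percentile(Z[mm],[5,50,95]))
cs,_=cv2.findContours(mm.astype(np.uint8),0,1);r=cv2.minAreaRect(max(cs,key=len));print(r)
bx=cv2.boxPoints(r); W=np.array([onz(K,E,*b,.02) for b in bx]);print(W.round(4),W.mean(0),np.linalg.norm(np.diff(W,axis=0),axis=1))
print('gray mean',p[205:225,185:200].reshape(-1,3).mean(0))
a=cv2.resize(p[125:265,145:385],None,fx=3.3,fy=3.3,interpolation=2)[...,::-1]; cv2.imwrite('pics/crop.png',a[:600])
p,d,K,E=load('side0')
a=cv2.resize(p[180:300,100:260],None,fx=5,fy=5,interpolation=2)[...,::-1]; cv2.imwrite('pics/crops.png',a)
E
```

```text
plate 2782 [ 0.56720772 -0.12191642  0.07766314] [ 0.44104694 -0.20932247  0.07006901] [ 0.66365854 -0.04005616  0.08773606]
((553.509521484375, -121.43256378173828), (151.31724548339844, 216.7458038330078), 81.90206909179688)
plugtop 111 [ 0.57402317 -0.12299119  0.1137936 ] [ 0.55974449 -0.14041251  0.10518964] [ 0.59146213 -0.10706171  0.11932007]
((575.1159057617188, -122.96817779541016), (30.26249885559082, 31.13819694519043), 45.61515426635742)
tray 0 [     0      0    512    384 196543] [255.52913612 191.49071704]
[-8.53069494e-01 -7.46386371e-04  6.64224864e-01]
((255.5, 191.5), (383.0, 511.0), 90.0)
[[ 1.1581  0.9009  0.02  ]
 [ 1.1517 -0.7517  0.02  ]
 [-0.0302 -0.6822  0.02  ]
 [-0.0389  0.824   0.02  ]] [0.56018779 0.07274073 0.02      ] [1.65259734 1.18389385 1.50624974]
gray mean [ 99.09666667 104.10333333 109.35666667]
```

```bash
ls pics
```

```text
crop.png
crops.png
side0.npz
side0.png
top0.npz
top0.png
wrist0.npz
wrist0.png
```

View pics/crop.png

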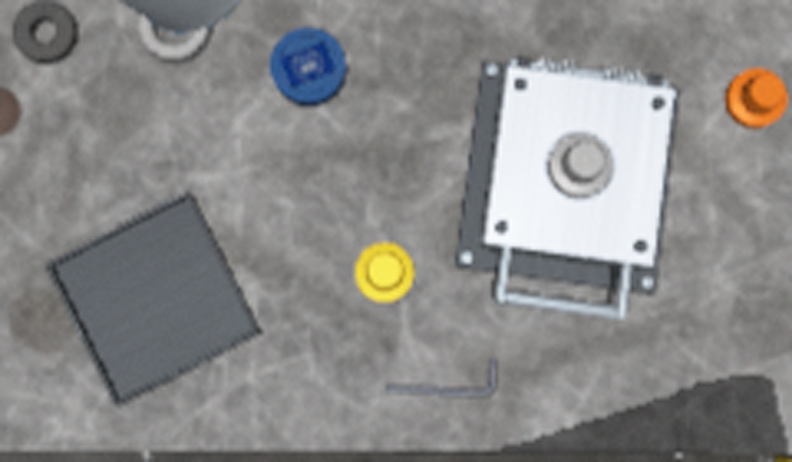

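View pics/crops.png

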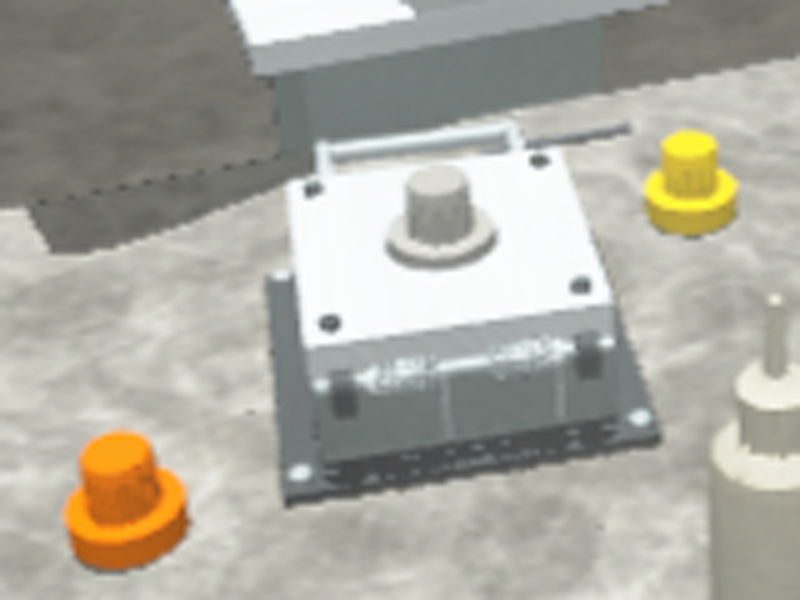

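The enlarged crops confirm the grey plug in the plate cavity. The bar handle is at crop (500,297)–(625,315), and the tray corners are at about (190,196), (261,330), (118,403) and (52,267). The hex key lies at (440,385), in front of and between them.

```bash
python3 - <<'E'
from h import *
p,d,K,E=load('top0')
P=cloud(d,K,E); Z=P[...,2]
f=lambda x,y:(145+x/3.3-.35,125+y/3.3-.35)
def corners(L,z):
    W=np.array([onz(K,E,*f(*l),z) for l in L]); print(W.round(4).tolist(),W.mean(0).round(4),np.linalg.norm(np.roll(W,-1,0)-W,axis=1).round(3)); return W
T=corners([(190,196),(261,330),(118,403),(52,267)],.02)
e=T[0]-T[1]; print('tray yaw',np.degrees(np.arctan2(e[1],e[0])))
D=corners([(512,67),(675,90),(655,263),(485,243)],.079)
for a,b in((0,3),(1,2)): e=D[a]-D[b]; print('die yaw x',np.degrees(np.arctan2(e[1],e[0])))
for a,b in((0,1),(3,2)): e=D[a]-D[b]; print('die y',np.degrees(np.arctan2(e[1],e[0]))-90)
H=corners([(500,297),(625,315)],.067); e=H[0]-H[1]; print('bar',np.degrees(np.arctan2(e[1],e[0]))-90)
# plate by colour: white, minAreaRect
m=(p.min(2)>185)&(abs(Z-.078)<.012); m[:,:270]=0;m[:,370:]=0;m[:138]=0;m[225:]=0
m=cv2.morphologyEx(m.astype(np.uint8),cv2.MORPH_OPEN,np.ones((7,7)))
cs,_=cv2.findContours(m,0,1);r=cv2.minAreaRect(max(cs,key=cv2.contourArea));print(r)
W=np.array([onz(K,E,*b,.079) for b in cv2.boxPoints(r)]);print(W.round(4).tolist(),W.mean(0),np.linalg.norm(np.roll(W,-1,0)-W,axis=1))
# plug in both views
print('plug top', onz(K,E,*f(582,160),.115), 'flange top c',onz(K,E,*f(580,164),.088))
p2,d2,K2,E2=load('side0')
for (x,y,z) in ((438,178,.115),(441,235,.088)): print('side',onz(K2,E2,100+x/5-.4,180+y/5-.4,z))
# cloud fit of spigot
reg=np.zeros(Z.shape,bool); reg[150:200,290:350]=1
q=P[reg&(Z>.108)&(Z<.12)]; 
print(len(q),q.mean(0))
P2=cloud(d2,K2,E2); q=P2[(abs(P2[...,0]-.575)<.03)&(abs(P2[...,1]+.123)<.03)&(P2[...,2]>.112)&(P2[...,2]<.122)]; print('side cloud',len(q),q.mean(0),(q.min(0)+q.max(0))/2)
for nm,(x,y),z in(('yellow',(385,270),.048),('hexL',(388,387),.007),('hexR',(492,385),.007),('hexTop',(492,362),.007)): print(nm,onz(K,E,*f(x,y),z))
# wrist dims / lamp
q=P[(Z>.15)&(P[...,0]>.4)&(P[...,0]<1)&(P[...,1]>0)&(P[...,1]<.5)];print('lamp',q.min(0),q.max(0))
E
```

```text
[[0.5556, 0.2324, 0.02], [0.4305, 0.1646, 0.02], [0.363, 0.2961, 0.02], [0.4888, 0.3605, 0.02]] [0.4595 0.2634 0.02  ] [0.142 0.148 0.141 0.144]
tray yaw 28.480554031999194
[[0.6655, -0.0641, 0.079], [0.6446, -0.2096, 0.079], [0.4895, -0.1889, 0.079], [0.507, -0.0388, 0.079]] [ 0.5767 -0.1254  0.079 ] [0.147 0.157 0.151 0.161]
die yaw x -9.041914199042976
die yaw x -7.625100805775587
die y -8.180436894608945
die y -6.666304664524446
[[0.4597, -0.0529, 0.067], [0.4438, -0.1639, 0.067]] [ 0.4518 -0.1084  0.067 ] [0.112 0.112]
bar -8.106619552301424
((320.4257507324219, 175.0567626953125), (51.213436126708984, 53.394142150878906), 7.594643592834473)
[[0.5074, -0.0385, 0.079], [0.6648, -0.0604, 0.079], [0.6445, -0.2101, 0.079], [0.4878, -0.1864, 0.079]] [ 0.57612151 -0.12384305  0.079     ] [0.15885559 0.15101166 0.15841252 0.14911782]
plug top [ 0.57604444 -0.12005351  0.115     ] flange top c [ 0.57642658 -0.12246157  0.088     ]
side [ 0.57867427 -0.12597165  0.115     ]
side [ 0.59024523 -0.12955969  0.088     ]
104 [ 0.57524803 -0.12359442  0.11405873]
side cloud 66 [ 0.58012134 -0.12632265  0.11384206] [ 0.57963886 -0.12624667  0.11399442]
yellow [0.48476406 0.04968382 0.048     ]
hexL [0.37794309 0.04665965 0.007     ]
hexR [ 0.38002969 -0.05030445  0.007     ]
hexTop [ 0.40135977 -0.05045139  0.007     ]
lamp [0.41373469 0.05142785 0.15077754] [0.9999653  0.36848285 1.22384411]
```

```bash
python3 - <<'E'
from h import *
for n in('top0','side0'):
    p,d,K,E=load(n);P=cloud(d,K,E).reshape(-1,3);P=P[d.reshape(-1)>0]
    for nm,y0,y1 in(('lamp',-.03,.5),('press',-.9,-.22)):
        for z0 in np.arange(.1,.7,.1):
            q=P[(P[:,2]>z0)&(P[:,2]<z0+.1)&(P[:,1]>y0)&(P[:,1]<y1)&(P[:,0]>.25)&(P[:,0]<.95)]
            if len(q)>5: print(n,nm,round(z0,1),len(q),'x',np.percentile(q[:,0],[2,98]).round(2),'y',np.percentile(q[:,1],[2,98]).round(2))
E
```

```text
top0 lamp 0.1 363 x [0.81 0.95] y [-0.03  0.1 ]
top0 lamp 0.2 746 x [0.25 0.76] y [-0.   0.3]
top0 lamp 0.3 7958 x [0.26 0.88] y [0.02 0.34]
top0 lamp 0.4 1328 x [0.25 0.9 ] y [-0.03  0.33]
top0 lamp 0.5 88 x [0.25 0.27] y [-0.03 -0.02]
top0 press 0.1 121 x [0.89 0.95] y [-0.33 -0.27]
top0 press 0.2 2858 x [0.42 0.54] y [-0.57 -0.39]
top0 press 0.3 470 x [0.46 0.5 ] y [-0.49 -0.47]
top0 press 0.6 89 x [0.31 0.31] y [-0.25 -0.22]
side0 lamp 0.1 481 x [0.68 0.95] y [-0.03  0.27]
side0 lamp 0.2 2503 x [0.25 0.92] y [-0.02  0.25]
side0 lamp 0.3 5360 x [0.26 0.9 ] y [-0.02  0.33]
side0 lamp 0.4 781 x [0.26 0.95] y [-0.03  0.32]
side0 lamp 0.5 7 x [0.27 0.27] y [-0.03 -0.02]
side0 press 0.1 1201 x [0.49 0.91] y [-0.52 -0.32]
side0 press 0.2 2076 x [0.45 0.54] y [-0.52 -0.4 ]
side0 press 0.3 535 x [0.49 0.51] y [-0.5  -0.47]
side0 press 0.4 28 x [0.49 0.5 ] y [-0.48 -0.47]
side0 press 0.5 572 x [0.25 0.53] y [-0.46 -0.41]
side0 press 0.6 8 x [0.25 0.25] y [-0.45 -0.44]
```

Emit:
arm_command(targets=[[4.4,-3.8,0,-0.18,8.7],[8.8,-7.6,0,-0.36,8.7],[13.2,-11.4,0,-0.54,8.7],[17.6,-15.2,0,-0.72,8.7],[22,-19,0,-0.9,8.7]], newtons=30)

```text
time: 0.78
position: [0.359, -0.3286, 0.2225]
tool_rot: [0.807, 0.59, 0.0, -0.0]
ft_force: [1.2, -0.4, -0.4]
grip_width: 0.0869
```

```bash
cat > st.py <<'E'
import sys
from h import *
from scipy.spatial.transform import Rotation as Ro
from rig import robot
def st():
    o=robot.get_obs(); R=Ro.from_quat(o['tool_rot']).as_matrix()
    t=np.degrees(np.arctan2(R[1,0],R[0,0]))
    print('t',o['time'],'pos',np.round(o['position'],4),'yawt',round(t,2),'F',np.round(o['ft_force'],2),'w',round(float(o['grip_width']),4),'q',np.round(o['q'],2),'z',R[:,2].round(3))
    return o,R,t
def go(tx,tt=None):
    "tool shift (cm) and spin to reach world tx and yaw tt"
    o,R,t=st(); print('shift cm',(R.T@(np.array(tx)-o['position'])*100).round(2),'spin',None if tt is None else round(np.radians(t-tt),3))
if __name__=='__main__':
    a=list(map(float,sys.argv[1:])); go(a[:3],a[3]) if a else st()
E
python3 st.py .577 -.1235 .20 82
```

```text
t 0.775 pos [ 0.359  -0.3286  0.2225] yawt 72.37 F [ 1.21 -0.42 -0.39] w 0.0869 q [-0.97  0.34  1.77  0.    1.03 -0.66] z [ 0.  0. -1.]
shift cm [26.15 14.56  2.25] spin -0.168
```

Emit:
arm_command(targets=[[5.6,2,0,-0.04,8.7],[11.2,4.6,0,-0.08,8.7],[16.5,7.6,0,-0.12,8.7],[21.5,11,1,-0.168,8.7],[26.1,14.5,2.2,-0.168,8.7]])

```text
time: 1.4
position: [0.5782, -0.125, 0.2004]
tool_rot: [0.756, 0.654, 0.0, 0.0]
ft_force: [0.1, -1.7, -0.3]
grip_width: 0.0868
```

Emit:
arm_command(targets=[[0,0,0,0,8.7]])

```text
time: 1.52
position: [0.5789, -0.1238, 0.1991]
tool_rot: [0.755, 0.656, 0.0, -0.0]
ft_force: [-0.4, -0.5, -0.3]
grip_width: 0.0867
```

```bash
python3 - <<'E'
from st import *
go([.577,-.1235,.14],82)
m=robot.camera_model('wrist');p,d=robot.camera('wrist')
np.savez('pics/wrist1.npz',p=p,d=d,K=m['mtx'],E=m['extrinsics']);cv2.imwrite('pics/wrist1.png',p[...,::-1])
E
```

```text
t 1.525 pos [ 0.5789 -0.1238  0.1991] yawt 81.99 F [-0.44 -0.48 -0.29] w 0.0867 q [-0.4   0.51  1.54  0.    1.09 -0.26] z [-0.     0.001 -1.   ]
shift cm [ 0.   -0.19  5.91] spin -0.0
```

View pics/wrist1.png

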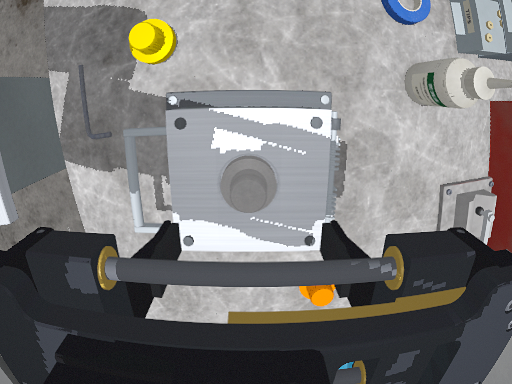

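The wrist view shows the spigot at (247,187) between the fingers and the bar handle at (131,180). I'll measure both through the fisheye model.

```bash
cat >> h.py <<'E'
def fray(K,E,u,v):
    R=E[:3,:3];c=-R.T@E[:3,3]; a=np.array([(u-K[0,2])/K[0,0],(v-K[1,2])/K[1,1]]); r=np.hypot(*a)
    s=np.sin(r)/r if r>1e-9 else 1.
    return c,R.T@np.array([a[0]*s,-a[1]*s,-np.cos(r)])
def fonz(K,E,u,v,z):
    c,d=fray(K,E,u,v); return c+d*(z-c[2])/d[2]
def fcloud(d,K,E):
    v,u=np.mgrid[:d.shape[0],:d.shape[1]]
    a=(u-K[0,2])/K[0,0];b=(v-K[1,2])/K[1,1];r=np.hypot(a,b)+1e-12;s=np.tan(np.minimum(r,1.5))/r
    X=np.stack([a*s*d,-b*s*d,-d],-1); return (X-E[:3,3])@E[:3,:3]
E
python3 - <<'E'
from h import *
p,d,K,E=load('wrist1'); P=fcloud(d,K,E);Z=P[...,2]
reg=np.zeros(Z.shape,bool);reg[140:230,200:300]=1
m=reg&(Z>.108)&(Z<.122); q=P[m];print('top',m.sum(),q.mean(0),q.min(0),q.max(0))
c,_=cv2.minEnclosingCircle(np.argwhere(m)[:,::-1].astype(np.float32));print(c,fonz(K,E,*c,.115))
m=reg&(Z>.082)&(Z<.095); q=P[m];print('flange',m.sum(),q.min(0),q.max(0),(q.min(0)+q.max(0))/2)
for u,v in((131,135),(138,225),(134,180)): print('bar',fonz(K,E,u,v,.067))
reg[:]=0;reg[120:240,115:165]=1
m=reg&(Z>.055)&(Z<.082);q=P[m];print('handle',len(q),cv2.minAreaRect((q[:,:2]*1000).astype(np.float32)))
print(P[180,125:145].round(3).tolist())
for u,v in((180,123),(316,122),(309,241),(188,241)): print('screws',fonz(K,E,u,v,.079))
E
```

```text
top 1109 [ 0.57771132 -0.12267849  0.11603305] [ 0.5608913  -0.14001575  0.10807171] [ 0.59391833 -0.10743246  0.11861975]
(248.15867614746094, 193.78782653808594) [ 0.57770277 -0.12288569  0.115     ]
flange 1197 [ 0.53570072 -0.16609438  0.08200577] [ 0.61984229 -0.08197572  0.09496839] [ 0.57777151 -0.12403505  0.08848708]
bar [ 0.46216492 -0.05736809  0.067     ]
bar [ 0.44476215 -0.15848588  0.067     ]
bar [ 0.45425945 -0.10590032  0.067     ]
handle 1491 ((469.37530517578125, -108.89508819580078), (115.9920654296875, 47.03461456298828), 79.86149597167969)
[[0.411, -0.118, 0.001], [0.412, -0.118, 0.001], [0.413, -0.118, 0.001], [0.449, -0.104, 0.071], [0.451, -0.104, 0.073], [0.453, -0.104, 0.074], [0.454, -0.104, 0.075], [0.455, -0.104, 0.073], [0.456, -0.104, 0.073], [0.457, -0.105, 0.072], [0.458, -0.105, 0.072], [0.458, -0.105, 0.071], [0.459, -0.106, 0.071], [0.459, -0.107, 0.067], [0.431, -0.121, 0.001], [0.432, -0.121, 0.001], [0.433, -0.122, 0.0], [0.436, -0.121, 0.003], [0.437, -0.122, 0.002], [0.439, -0.121, 0.004]]
screws [ 0.52059139 -0.0543336   0.079     ]
screws [ 0.65063401 -0.07174174  0.079     ]
screws [ 0.63329695 -0.19700786  0.079     ]
screws [ 0.50348207 -0.17897344  0.079     ]
```

Emit:
arm_command(targets=[[0.05,-0.15,4,0,8.7],[0.05,-0.15,8,0,8.7],[0.05,-0.15,10,0,8.7],[0.05,-0.15,10.7,0,8.7],[0.05,-0.15,10.7,0,5]])

```text
time: 2.2
position: [0.5749, -0.1268, 0.0938]
tool_rot: [0.757, 0.654, -0.0, -0.0]
ft_force: [0.6, -0.3, 0.8]
grip_width: 0.083
```

Emit:
arm_command(targets=[[0,0,0,0,2],[0,0,0,0,2],[0,0,0,0,2],[0,0,0,0,2]], newtons=40)

```text
time: 2.7
position: [0.5755, -0.1259, 0.0939]
tool_rot: [0.756, 0.654, 0.0, 0.0]
ft_force: [-0.4, -0.2, -0.9]
grip_width: 0.0451
```

```bash
python3 st.py
```

```text
t 2.7 pos [ 0.5755 -0.1259  0.0939] yawt 81.71 F [-0.4  -0.21 -0.88] w 0.0451 q [-0.4   0.65  1.63  0.    0.86 -0.26] z [ 0. -0. -1.]
```

Emit:
arm_command(targets=[[0.25,0.15,0.15,0,4.5],[0.25,0.15,0.15,0,3],[0.25,0.15,0.15,0,2],[0.25,0.15,0.15,0,2],[0.25,0.15,0.15,0,2]])

```text
time: 3.32
position: [0.577, -0.1236, 0.0919]
tool_rot: [0.757, 0.654, -0.0, -0.0]
ft_force: [-0.1, 0.6, -0.9]
grip_width: 0.0326
```

```bash
python3 st.py
```

```text
t 3.325 pos [ 0.577  -0.1236  0.0919] yawt 81.69 F [-0.07  0.61 -0.91] w 0.0326 q [-0.4   0.66  1.63  0.    0.86 -0.26] z [-0.  0. -1.]
```

Emit:
arm_command(targets=[[0,0,-0.5,0,2],[0,0,-1.5,0,2],[0,0,-3,0,2],[0,0,-5,0,2],[0,0,-7,0,2]])

```text
time: 3.95
position: [0.5773, -0.1238, 0.1637]
tool_rot: [0.756, 0.654, 0.0, 0.0]
ft_force: [0.3, 0.0, -2.5]
grip_width: 0.0324
```

```bash
python3 - <<'E'
from st import *
go([.43,-.06,.165],82)
p,d=robot.camera('side')
cv2.imwrite('pics/side1.png',cv2.resize(p[150:300,100:300],None,fx=3,fy=3)[...,::-1])
E
```

```text
t 3.95 pos [ 0.5773 -0.1238  0.1637] yawt 81.69 F [ 0.32  0.05 -2.49] w 0.0324 q [-0.4   0.55  1.58 -0.    1.01 -0.26] z [ 0.001 -0.    -1.   ]
shift cm [  4.18 -15.5   -0.15] spin -0.005
```

View pics/side1.png

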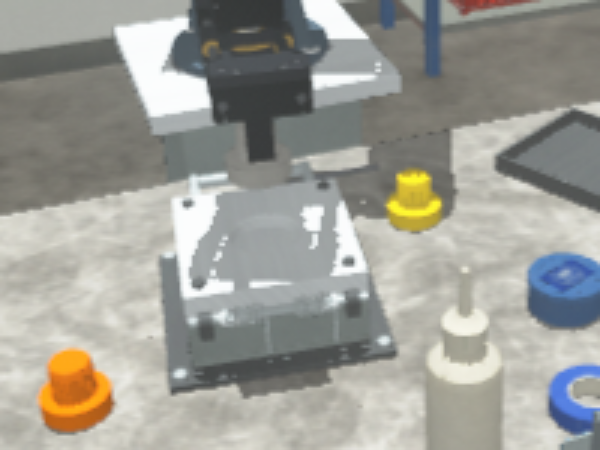

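Emit:
arm_command(targets=[[2,-4,0,0,2],[5,-9,0,0,2],[10.4,-13,0,0,2],[16,-16,0,0,2],[21.5,-17,0,0,2]])

```text
time: 4.62
position: [0.4382, 0.1148, 0.1627]
tool_rot: [0.757, 0.653, -0.0, -0.0]
ft_force: [2.3, -0.4, -3.9]
grip_width: 0.0322
```

```bash
python3 - <<'E'
from st import *
go([.4595,.2634,.10],82)
m=robot.camera_model('wrist');p,d=robot.camera('wrist')
np.savez('pics/wrist2.npz',p=p,d=d,K=m['mtx'],E=m['extrinsics']);cv2.imwrite('pics/wrist2.png',p[...,::-1])
E
```

```text
t 4.625 pos [0.4382 0.1148 0.1627] yawt 81.61 F [ 2.26 -0.36 -3.92] w 0.0322 q [ 0.01  0.4   1.91 -0.    0.83  0.16] z [-0. -0. -1.]
shift cm [15.01 -0.06  6.27] spin -0.007
```

View pics/wrist2.png

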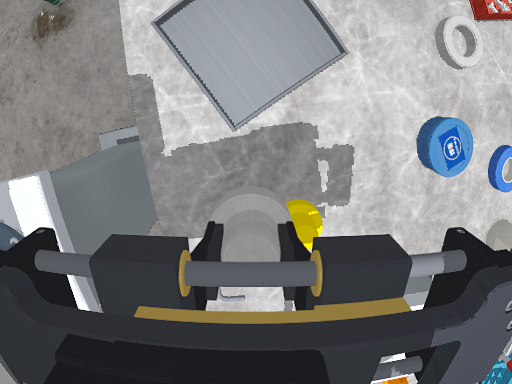

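```bash
python3 - <<'E'
from h import *
p,d,K,E=load('wrist2')
a,b,c=[fonz(K,E,u,v,.02) for u,v in((346,50),(152,23),(235,130))]
print(a,b,c,(a+b)/2,np.linalg.norm(a-b),np.linalg.norm(a-c),np.linalg.norm(b-c))
E
```

```text
[0.55733408 0.23710863 0.02      ] [0.36138281 0.29683215 0.02      ] [0.430457   0.16693685 0.02      ] [0.45935845 0.26697039 0.02      ] 0.204850676395798 0.14498921619924418 0.14711911675443406
```

Emit:
arm_command(targets=[[4.5,0,1,0,2],[9,0,3,0,2],[13,0,5,0,2],[15,0,6.5,0,2],[15,0,6.5,0,2]])

```text
time: 5.3
position: [0.4613, 0.2625, 0.0962]
tool_rot: [0.756, 0.655, -0.001, -0.0]
ft_force: [0.2, -0.6, -3.2]
grip_width: 0.0322
```

```bash
python3 st.py .4595 .2634 .03
```

```text
Traceback (most recent call last):
  File "st.py", line 14, in <module>
    a=list(map(float,sys.argv[1:])); go(a[:3],a[3]) if a else st()
                                              ~^^^
IndexError: list index out of range
```

Emit:
arm_command(targets=[[0.2,-0.15,2.5,0,2],[0.2,-0.15,4.5,0,2],[0.2,-0.15,5.7,0,2],[0.2,-0.15,6.2,0,2],[0.2,-0.15,6.3,0,2]])

```text
time: 5.92
position: [0.4609, 0.2639, 0.0343]
tool_rot: [0.757, 0.654, 0.0, 0.0]
ft_force: [-0.5, -0.2, -2.6]
grip_width: 0.0325
```

Emit:
arm_command(targets=[[0,0,0.1,0,2],[0,0,0.25,0,2],[0,0,0.4,0,2],[0,0,0.4,0,2]])

```text
time: 6.42
position: [0.4604, 0.2642, 0.03]
tool_rot: [0.756, 0.654, -0.0, -0.0]
ft_force: [1.0, 0.3, -2.9]
grip_width: 0.0328
```

Emit:
arm_command(targets=[[0,0,0.07,0,2],[0,0,0.15,0,2],[0,0,0.2,0,2],[0,0,0.2,0,2]])

```text
time: 6.92
position: [0.4606, 0.2643, 0.029]
tool_rot: [0.756, 0.654, 0.0, 0.0]
ft_force: [-1.3, -0.6, 4.7]
grip_width: 0.0325
```

Contact: the vertical force went from -3 to +4.7 N. Releasing.

Emit:
arm_command(targets=[[0,0,0,0,5],[0,0,0,0,7],[0,0,0,0,7],[0,0,0,0,7],[0,0,0,0,7]])

```text
time: 7.55
position: [0.4605, 0.2642, 0.028]
tool_rot: [0.756, 0.654, -0.0, -0.0]
ft_force: [0.1, 0.4, 0.2]
grip_width: 0.0682
```

Emit:
arm_command(targets=[[0,0,-0.5,0,7],[0,0,-2,0,7],[0,0,-5,0,7],[0,0,-9,0,7],[0,0,-14,0,7]])

```text
time: 8.18
position: [0.4599, 0.264, 0.1698]
tool_rot: [0.756, 0.654, -0.0, -0.0]
ft_force: [0.5, 0.1, 0.0]
grip_width: 0.0698
```

```bash
python3 - <<'E'
from st import *
go([.40,0.05,.17],82)
for n in('wrist','side'):
    m=robot.camera_model(n);p,d=robot.camera(n)
    np.savez(f'pics/{n}3.npz',p=p,d=d,K=m['mtx'],E=m['extrinsics']);cv2.imwrite(f'pics/{n}3.png',p[...,::-1])
E
```

```text
t 8.175 pos [0.4599 0.264  0.1698] yawt 81.69 F [0.51 0.09 0.03] w 0.0698 q [0.31 0.47 1.72 0.   0.95 0.46] z [-0.001 -0.    -1.   ]
shift cm [-2.204e+01 -2.830e+00 -1.000e-02] spin -0.005
```

View pics/wrist3.png

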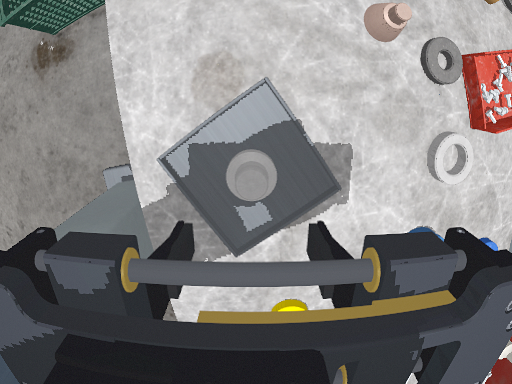

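View pics/side3.png

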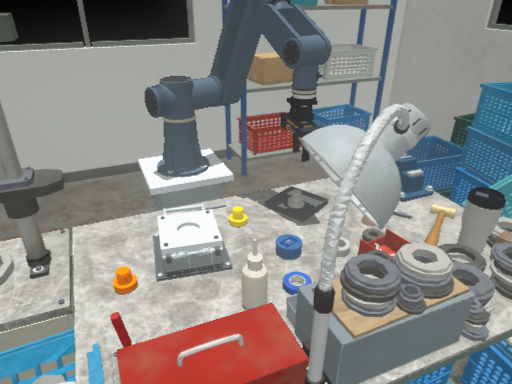

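The plug stands upright in the tray centre, wrist (251,176) and side (297,198). Now to the handle.

Emit:
arm_command(targets=[[-5,0,0,0,4],[-11,0.3,0,0,4],[-17,0.8,0,0,4],[-23,1.8,0,0,4],[-29,3,0,0,4]])

```text
time: 8.9
position: [0.4479, -0.0288, 0.1685]
tool_rot: [0.756, 0.654, 0.0, 0.0]
ft_force: [0.7, -0.3, 0.1]
grip_width: 0.0407
```

Emit:
arm_command(targets=[[-4,0.8,0,0,4],[-7,1.5,1,0,4],[-7.7,1.7,2,0,4],[-7.7,1.7,2,0,4]])

```text
time: 9.4
position: [0.453, -0.1052, 0.1474]
tool_rot: [0.757, 0.654, -0.0, -0.001]
ft_force: [-0.9, 0.5, -0.1]
grip_width: 0.0399
```

```bash
python3 - <<'E'
from st import *
go([.4535,-.107,.11],82)
m=robot.camera_model('wrist');p,d=robot.camera('wrist')
np.savez('pics/wrist4.npz',p=p,d=d,K=m['mtx'],E=m['extrinsics']);cv2.imwrite('pics/wrist4.png',p[...,::-1])
E
```

```text
t 9.4 pos [ 0.453  -0.1052  0.1474] yawt 81.64 F [-0.93  0.48 -0.06] w 0.0399 q [-0.47  0.44  1.9   0.    0.81 -0.32] z [-0.002  0.001 -1.   ]
shift cm [-0.18  0.08  3.74] spin -0.006
```

View pics/wrist4.png

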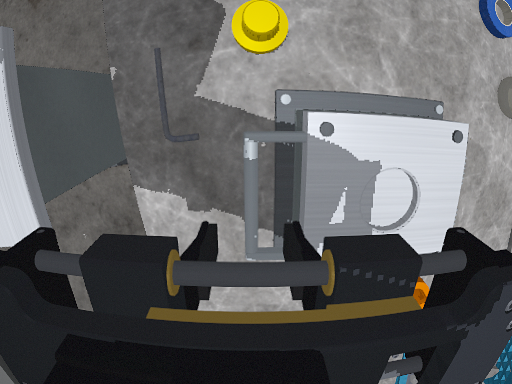

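Emit:
arm_command(targets=[[-0.15,0.05,3,0,4],[-0.15,0.05,6,0,4],[-0.15,0.05,8.5,0,4],[-0.15,0.05,9.5,0,4],[-0.15,0.05,9.5,0,4]], newtons=15)

```text
time: 10.07
position: [0.4541, -0.1064, 0.053]
tool_rot: [0.756, 0.655, -0.0, -0.0]
ft_force: [0.0, 0.4, -0.0]
grip_width: 0.0406
```

Emit:
arm_command(targets=[[0,0,0,0,2],[0,0,0,0,1],[0,0,0,0,0.5],[0,0,0,0,0.5],[0,0,0,0,0.5]])

```text
time: 10.7
position: [0.453, -0.1071, 0.0531]
tool_rot: [0.756, 0.654, -0.001, -0.001]
ft_force: [-4.1, -1.0, 2.6]
grip_width: 0.0114
```

```bash
python3 st.py
```

```text
t 10.7 pos [ 0.453  -0.1071  0.0531] yawt 81.72 F [-4.14 -0.98  2.57] w 0.0114 q [-0.47  0.62  1.96 -0.    0.56 -0.33] z [-0.002  0.001 -1.   ]
```

```bash
cat > arc.py <<'E'
import numpy as np,sys
r=21.315;f=np.arctan2(8,213)
def rel(a,b): return r*(np.cos(a+f)-np.cos(b+f)), -r*(np.sin(b+f)-np.sin(a+f))
if __name__=='__main__':
    v=list(map(float,sys.argv[1:]))
    for b in v[1:]: print(b,np.round(rel(v[0],b),2))
E
python3 arc.py 0 .04 .1 .18 .26 .35; python3 arc.py .35 .45 .55 .64 .72 .8; python3 arc.py .8 .88 .95 1.0 1.03
```

```text
0.04 [ 0.05 -0.85]
0.1 [ 0.19 -2.12]
0.18 [ 0.49 -3.8 ]
0.26 [ 0.92 -5.45]
0.35 [ 1.57 -7.26]
0.45 [ 0.9  -1.93]
0.55 [ 1.99 -3.76]
0.64 [ 3.13 -5.31]
0.72 [ 4.25 -6.59]
0.8 [ 5.47 -7.78]
0.88 [ 1.31 -1.09]
0.95 [ 2.53 -1.95]
1.0 [ 3.43 -2.52]
1.03 [ 3.99 -2.84]
```

Emit:
arm_command(targets=[[0,0.05,-0.85,0,0.5],[0,0.2,-2.1,0,0.5],[0,0.5,-3.8,0,0.5],[0,0.9,-5.45,0,0.5],[0,1.55,-7.25,0,0.5]])

```text
time: 11.32
position: [0.4677, -0.1091, 0.1262]
tool_rot: [0.756, 0.654, -0.001, -0.002]
ft_force: [-4.7, -2.3, -2.3]
grip_width: 0.0113
```

```bash
python3 - <<'E'
from st import *
st()
p,d=robot.camera('side');cv2.imwrite('pics/side5.png',cv2.resize(p[100:300,80:300],None,fx=2.7,fy=2.7)[...,::-1])
E
```

```text
t 11.325 pos [ 0.4677 -0.1091  0.1262] yawt 81.73 F [-4.7  -2.27 -2.25] w 0.0113 q [-0.46  0.49  1.88 -0.    0.77 -0.32] z [-0.004  0.001 -1.   ]
```

View pics/side5.png

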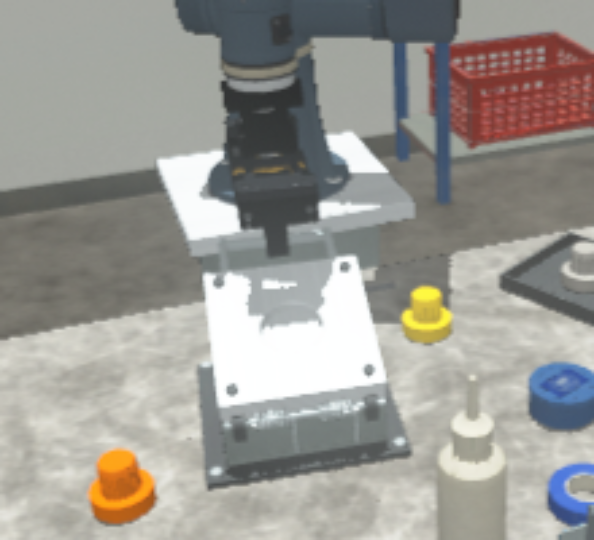

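The plate is tilting with the handle in the grip. Continuing along the arc.

Emit:
arm_command(targets=[[0,0.8,-1.9,0,0.5],[0,1.9,-3.75,0,0.5],[0,3.0,-5.3,0,0.5],[0,4.1,-6.6,0,0.5],[0,5.3,-7.8,0,0.5]])

```text
time: 12.0
position: [0.5188, -0.1161, 0.2047]
tool_rot: [0.756, 0.654, -0.002, -0.003]
ft_force: [-7.5, -0.4, 6.2]
grip_width: 0.0115
```

```bash
python3 - <<'E'
from st import *
st()
for n in ('side','wrist'):
    m=robot.camera_model(n);p,d=robot.camera(n);np.savez(f'pics/{n}6.npz',p=p,d=d,K=m['mtx'],E=m['extrinsics'])
    cv2.imwrite(f'pics/{n}6.png',(cv2.resize(p[80:280,80:300],None,fx=2.7,fy=2.7) if n=='side' else p)[...,::-1])
E
```

```text
t 12.0 pos [ 0.5188 -0.1161  0.2047] yawt 81.74 F [-7.45 -0.4   6.25] w 0.0115 q [-0.43  0.43  1.68 -0.    1.04 -0.28] z [-0.007  0.002 -1.   ]
```

View pics/side6.png

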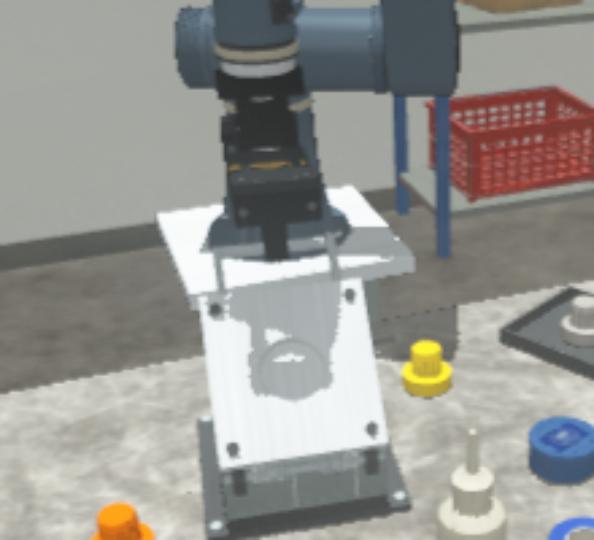

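View pics/wrist6.png

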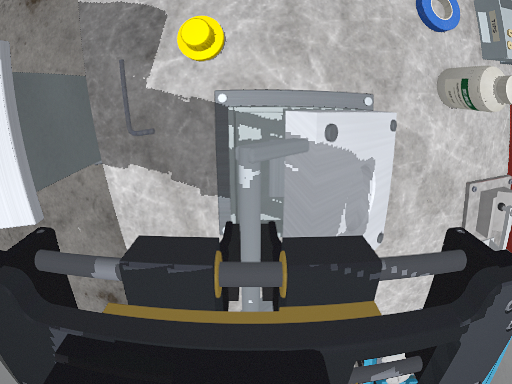

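```bash
cat > pl.py <<'E'
from h import *
def ang(p,d,K,E,fish=False):
    P=(fcloud if fish else cloud)(d,K,E); m=(d>0)&(p.min(2)>120)
    X=P[m]
    # die frame about hinge, plate yaw -8
    y=np.radians(-8); c=np.array([.5768,-.1245,0]); R=np.array([[np.cos(y),np.sin(y),0],[-np.sin(y),np.cos(y),0],[0,0,1]])
    Q=(X-c)@R.T; Q[:,0]-=.088; Q[:,2]-=.059
    m=(abs(Q[:,1])<.06)&(np.hypot(Q[:,0],Q[:,2])<.16)&(np.hypot(Q[:,0],Q[:,2])>.03)&(Q[:,0]<.03)&(Q[:,2]>.01)
    Q=Q[m]
    rng=np.random.default_rng(0);best=None
    for _ in range(300):
        s=Q[rng.choice(len(Q),3,False)];n=np.cross(s[1]-s[0],s[2]-s[0]);l=np.linalg.norm(n)
        if l<1e-5: continue
        n/=l; k=abs((Q-s[0])@n)<.003
        if best is None or k.sum()>best.sum(): best=k
    q=Q[best];c0=q.mean(0);n=np.linalg.svd(q-c0,full_matrices=False)[2][2]; n*=np.sign(n[2]+n[0])
    print('n',n.round(3),'theta',np.arctan2(n[0],n[2]).round(3),'inl',best.sum(),len(Q),'dist hinge',(n@c0).round(4))
E
python3 - <<'E'
from pl import *
ang(*load('side6'));ang(*load('wrist6'),True);ang(*load('side3'))
E
```

```text
n [ 0.699 -0.003  0.715] theta 0.774 inl 2015 2615 dist hinge 0.0198
n [0.712 0.    0.703] theta 0.792 inl 5607 6712 dist hinge 0.0207
n [-0.002  0.003  1.   ] theta -0.002 inl 1069 1114 dist hinge 0.0186
```

The plane fit gives θ≈0.785, and the radial force shows the tool about 2 mm inside the arc. I'll correct that outward and continue gently.

```bash
python3 arc.py .785 .83 .88 .93 .97 1.0;python3 arc.py 1.0 1.04 1.08 1.11 1.13
```

```text
0.83 [ 0.72 -0.64]
0.88 [ 1.55 -1.31]
0.93 [ 2.41 -1.93]
0.97 [ 3.12 -2.4 ]
1.0 [ 3.67 -2.73]
1.04 [ 0.74 -0.42]
1.08 [ 1.5  -0.81]
1.11 [ 2.08 -1.08]
1.13 [ 2.47 -1.25]
```

Emit:
arm_command(targets=[[0,0.6,-0.75,0,0.5],[0,1.4,-1.45,0,0.5],[0,2.3,-2.1,0,0.5],[0,3.0,-2.6,0,0.5],[0,3.5,-2.9,0,0.5]])

```text
time: 12.72
position: [0.5577, -0.1217, 0.2335]
tool_rot: [0.756, 0.654, 0.001, 0.0]
ft_force: [-4.3, 2.9, 5.5]
grip_width: 0.0114
```

```bash
cat > look.py <<'E'
from st import *; from pl import ang; import sys
st(); k=sys.argv[1]
for n in ('side','wrist'):
    m=robot.camera_model(n);p,d=robot.camera(n);ang(p,d,m['mtx'],m['extrinsics'],n=='wrist')
    cv2.imwrite(f'pics/{n}{k}.png',p[...,::-1])
E
python3 look.py 7
```

```text
t 12.725 pos [ 0.5577 -0.1217  0.2335] yawt 81.7 F [-4.33  2.92  5.48] w 0.0114 q [-0.41  0.44  1.56  0.    1.14 -0.27] z [ 0.002  0.001 -1.   ]
n [0.843 0.001 0.539] theta 1.002 inl 2152 2836 dist hinge 0.0203
n [0.848 0.001 0.529] theta 1.013 inl 3864 4478 dist hinge 0.0204
```

Emit:
arm_command(targets=[[0,0.7,-0.5,0,0.5],[0,1.4,-0.9,0,0.5],[0,2.1,-1.2,0,0.5],[0,2.4,-1.35,0,0.5],[0,2.4,-1.35,0,0.5]])

```text
time: 13.45
position: [0.581, -0.1254, 0.2457]
tool_rot: [0.756, 0.654, 0.001, -0.0]
ft_force: [0.4, 3.8, -2.0]
grip_width: 0.0116
```

```bash
python3 look.py 8; python3 arc.py 1.13 1.11 1.08 1.04 1.0 .96 .92
```

```text
t 13.45 pos [ 0.581  -0.1254  0.2457] yawt 81.69 F [ 0.38  3.85 -2.05] w 0.0116 q [-0.4   0.46  1.49  0.    1.19 -0.26] z [ 0.001  0.001 -1.   ]
n [0.903 0.003 0.429] theta 1.127 inl 2239 2886 dist hinge 0.0206
n [0.905 0.002 0.424] theta 1.132 inl 3034 3393 dist hinge 0.0202
1.11 [-0.39  0.17]
1.08 [-0.97  0.44]
1.04 [-1.73  0.83]
1.0 [-2.47  1.25]
0.96 [-3.2  1.7]
0.92 [-3.9   2.17]
```

View pics/wrist8.png

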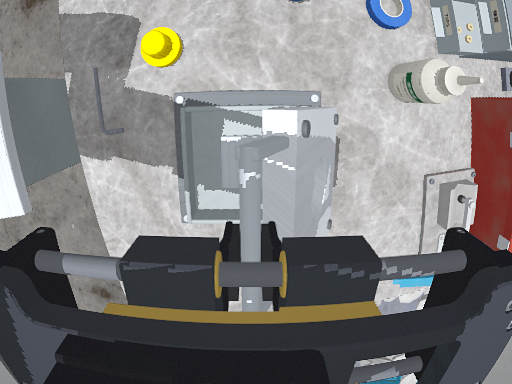

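θ is 1.13 in both views, and the handle (at about (250,200)) is still gripped. Easing back to about 0.93.

Emit:
arm_command(targets=[[0,-0.4,0.15,0,0.5],[0,-1.0,0.45,0,0.5],[0,-1.7,0.8,0,0.5],[0,-2.5,1.25,0,0.5],[0,-3.2,1.7,0,0.5]])

```text
time: 14.18
position: [0.5488, -0.121, 0.2291]
tool_rot: [0.756, 0.654, 0.0, 0.0]
ft_force: [2.0, 5.1, -0.4]
grip_width: 0.0112
```

Emit:
arm_command(targets=[[0,-0.3,0.2,0,0.5],[0,-0.5,0.35,0,0.5],[0,-0.5,0.35,0,0.5],[0,-0.5,0.35,0,0.5],[0,-0.5,0.35,0,0.5]])

```text
time: 14.8
position: [0.5437, -0.1203, 0.2258]
tool_rot: [0.756, 0.654, -0.0, -0.0]
ft_force: [-0.3, 4.7, 2.7]
grip_width: 0.0111
```

Emit:
arm_command(targets=[[0,0,0,0,0.5],[0,0,0,0,0.5],[0,0,0,0,0.5],[0,0,0,0,0.5],[0,0,0,0,0.5]])

```text
time: 15.42
position: [0.5438, -0.1203, 0.2258]
tool_rot: [0.756, 0.654, -0.0, -0.0]
ft_force: [-0.4, 5.6, 1.9]
grip_width: 0.0109
```

```bash
python3 look.py 9; python3 look.py 10
```

```text
t 15.425 pos [ 0.5438 -0.1203  0.2258] yawt 81.69 F [-0.36  5.6   1.86] w 0.0109 q [-0.42  0.43  1.6  -0.    1.11 -0.27] z [-0.  0. -1.]
n [0.8   0.002 0.599] theta 0.928 inl 2168 2777 dist hinge 0.02
n [0.802 0.    0.597] theta 0.931 inl 4510 5292 dist hinge 0.0206
t 15.525 pos [ 0.5438 -0.1204  0.2258] yawt 81.69 F [0.27 5.5  1.86] w 0.0111 q [-0.42  0.43  1.6  -0.    1.11 -0.27] z [-0.  0. -1.]
n [0.8   0.002 0.601] theta 0.926 inl 2123 2760 dist hinge 0.0201
n [ 0.802 -0.     0.597] theta 0.931 inl 4536 5309 dist hinge 0.0205
```

View pics/side10.png

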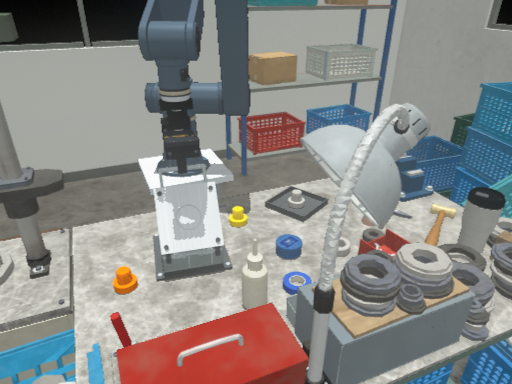

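View pics/wrist10.png

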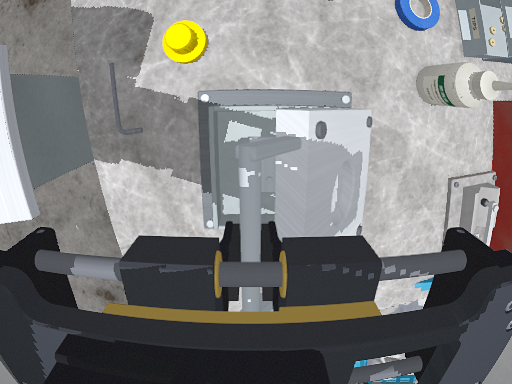

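The plate holds still at 0.93 rad with the handle in the grip. The plug stands in the tray at side (297,198), and the other loose things visible in these views are where they were. Handing in.

```bash
python3 -c "
from rig import robot
print(robot.hand_in())"
```

```text
the job is handed in; nothing more can be done
None
```

The job is handed in. The plug stands upright in the tray, and the arm is still holding the die plate by its handle at about 0.93 rad (53 degrees), some 7 degrees below balance. The hand-in gives no verdict, so what follows is what I measured myself.

- **Plug:** I gripped the grey plug by its spigot, lifted it out with the plate staying down, and set it on the tray floor. The vertical force reversed as it touched down. After release, the wrist and side views showed it standing upright near the tray centre.
- **Swing:** I gripped the bar handle and swung the plate along its arc to 1.13 rad. I measured that in both the side and wrist views, and it is well short of the stop. I then eased it back.
- **Last checks before hand-in:** The plate angle was 0.926–0.928 rad from the side camera and 0.931 rad from the wrist camera. Repeat looks 0.1 s apart agreed within 0.002 rad, so it was still. The grip was closed on the 12 mm bar at an opening of about 11 mm, with wrist forces under about 6 N.
- **Bystanders:** The hex key and tin showed no visible movement in the last views. The arm was never near the cone.
- **Disagreements:** No check failed. The side view's first plug and tray positions were a few millimetres off the other views, so I used the wrist and top views. I also corrected a tool path that ran about 2 mm inside the handle's arc on the way up.

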